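# Load charged cells into the pack tray in string order

### The arm

A 6-joint arm with a two-finger parallel gripper is mounted at the origin on the work surface. World frame = base frame: x ahead of the robot, y to its left, z up, the work surface at z = 0. Lengths are in m, angles in rad, forces in N, time in s.
With the tool pointing down it reaches from about 0.225 to 0.875 m from the base axis. Payload 3.4 kg.
Tool frame: the origin (TCP) lies at the very end of the fingers, on their centre line; the grasp point (between the pads) lies behind it (manip.grasp_offset is the z of the grasp point in the tool frame, in m); z points along the fingers, y is the line along which they close (so a half turn about z gives the same grasp; the last joint's range is limited). The gripper opens to 85 mm and grips with 20 to 120 N. Pads are 22 mm wide; open, the fingers measure 114 mm over their backs; the gripper's body (76 mm by 85 mm) begins 54 mm behind the grasp point. The pads swing forward as they close: fully open they stand 13 mm farther back than shut.
Start: joints at [-1.458, 0.276, 1.505, -0, 1.361, -0.121], TCP at [0.133, -0.559, 0.231] pointing down, gripper open.
Joint ranges: [-2.89, 2.89], [-0.75, 2.08], [0.22, 2.7], [-1.18, 4.32], [0.11, 2.71], [-2.7, 2.7]. Speed limits (rad/s): [2.57, 2.57, 3.14, 3.14, 3.14, 3.14].

### API

Orientations are given as a unit quaternion [w, x, y, z].
In Python, from rig import manip gives the robot as it stands.
- The arm moves only by the shell command python3 -m pendant 'ROWS' [FORCE]. ROWS is JSON, a list of rows, each an object of numbers: "dx", "dy", "dz": the shift along the tool's x, y, z in m; "rx", "ry", "rz": the turn, a rotation vector about the tool's x, y, z in degrees; "hand": the finger opening in m, from 0 to 0.0854. In form: [{"dx": .., "dy": .., "dz": .., "rx": .., "ry": .., "rz": .., "hand": ..}, ...]. A call has 1 to 12 rows; each row shifts and turns the commanded pose from where the row before left it, along the tool's axes as they then stand; what a row does not reach is not made up. A row lasts 1/12 s, in which the tool goes at most 41.7 mm and 7.16 degrees, less where a joint would pass 70% of its speed; a pose out of reach is approached as far as the arm can. A call is refused whole if a number of a shift passes 0.0417 or a number of a turn 7.16, either way. A call with a gripper value outside its range is refused whole. The fingers move at their own pace and stop on an object; FORCE is the grip in N (left out, the last holds). Time passes only in rows, so rows that do not move let the fingers close. It gives the time, the measured TCP pose, the force, the opening and the grip force at its end, in the units of the state.
- manip.get_state(): the state, without advancing time (a new reading comes with each control period).
- manip.get_image(name): name is "side" or "top" or "wrist"; returns a dict with "frame" (420x560x3 uint8, red, green, blue), "fx", "fy", "cx", "cy" (pixels), "position" and "attitude" of the camera in the world; the wrist camera has in their place "mount" (4x4, takes a point from camera to tool coordinates, whose origin is the TCP and whose axes are the flange's). Camera axes: x right, y up, looking along -z (the intrinsics and any distortion apply to the point x, -y, -z); pixel columns grow to the right and rows downward; lengths in m; the calibration is good to about 2 mm. A picture is of the moment at which its call begins: read the wrist's pose just before it. There is no depth.
- manip.sign_off(): hands the job in; it is judged then, once.
The state is a dict: "clock": time; "qpos": joint angles; "qd": joint speeds; "effort": joint torques, N m; "position": TCP position; "ee_rot": TCP orientation; "contact_force": force on the tool from outside, world axes, zero at the start; "moment": the same for the moment, N m; "width": finger opening in m; "gripper_force": force on a finger pad.
Only numpy, scipy, OpenCV 4.12 (cv2) and the standard library are available. Lean on these libraries where they do the work, as an engineer would, in place of code of your own. Each camera call takes 0.05 s, during which the arm holds its last target. There are 200 camera calls.

### The job

Move the four charged battery cells from the charger to the pack tray, one to a pocket, keeping their order counted from the red end: the cell nearest the charger's red end goes into the pocket nearest the tray's red end, the next cell into the next pocket, and so on (the tray's red end points the other way, so the row comes out reversed). Set each cell down gently and upright on the pocket floor, without dropping it or knocking any over.

Things in the scene. Friction and masses are not known exactly. Their poses are not given: they have to be found in the camera images.
- cell_blue: the blue-wrapped battery cell, a loose upright cylinder 32 mm in diameter and 70 mm tall (the top 2 mm a small steel button), about 145 g; origin at the centre of its underside, z up along its axis. At the start it stands in the charger bay of its own colour, its underside 17 mm above the bench and its top 87 mm.
- cell_green: the green-wrapped battery cell, a loose upright cylinder 32 mm in diameter and 70 mm tall (the top 2 mm a small steel button), about 145 g; origin at the centre of its underside, z up along its axis. At the start it stands in the charger bay of its own colour, its underside 17 mm above the bench and its top 87 mm.
- cell_yellow: the yellow-wrapped battery cell, a loose upright cylinder 32 mm in diameter and 70 mm tall (the top 2 mm a small steel button), about 145 g; origin at the centre of its underside, z up along its axis. At the start it stands in the charger bay of its own colour, its underside 17 mm above the bench and its top 87 mm.
- cell_white: the white-wrapped battery cell, a loose upright cylinder 32 mm in diameter and 70 mm tall (the top 2 mm a small steel button), about 145 g; origin at the centre of its underside, z up along its axis. At the start it stands in the charger bay of its own colour, its underside 17 mm above the bench and its top 87 mm.
- bay_blue: the blue charger bay, a fixed open square cup 56 x 56 mm outside, 46 x 46 mm inside, 24 mm high with a 5 mm floor; origin at the centre of its underside, 12 mm above the bench; its rim is 36 mm above the bench. The four bays stand in a straight row on the charger, 58 mm apart, in an order that changes; they never move during the job.
- bay_green: the green charger bay, a fixed open square cup 56 x 56 mm outside, 46 x 46 mm inside, 24 mm high with a 5 mm floor; origin at the centre of its underside, 12 mm above the bench; its rim is 36 mm above the bench. The four bays stand in a straight row on the charger, 58 mm apart, in an order that changes; they never move during the job.
- bay_yellow: the yellow charger bay, a fixed open square cup 56 x 56 mm outside, 46 x 46 mm inside, 24 mm high with a 5 mm floor; origin at the centre of its underside, 12 mm above the bench; its rim is 36 mm above the bench. The four bays stand in a straight row on the charger, 58 mm apart, in an order that changes; they never move during the job.
- bay_white: the white charger bay, a fixed open square cup 56 x 56 mm outside, 46 x 46 mm inside, 24 mm high with a 5 mm floor; origin at the centre of its underside, 12 mm above the bench; its rim is 36 mm above the bench. The four bays stand in a straight row on the charger, 58 mm apart, in an order that changes; they never move during the job.
- charger: the grey four-bay charger, fixed; origin on the bench under the middle of the bay row. Bay centres lie at x = 0, y = +87, +29, -29, -87 mm. Red block (16 mm thick, 36 mm high) at the +y end, so y = +87 is nearest red; black block at the -y end. Control housing 28 mm high from x = 44 to 88 mm. Cells stand only 26 mm apart: grip across the row, fingers closing along x.
- tray: the dark grey four-pocket pack tray, fixed, empty; origin on the bench under its middle. Pocket centres at x = 0, y = -87, -29, +29, +87 mm; red block (36 mm high) at the -y end, so y = -87 is nearest red; black block at +y. Pockets 48 x 48 mm, floor 6 mm above the bench with a copper disc, walls 10 mm thick, 24 mm high. It stands left or right of the charger; each is turned up to 0.3 rad.
Mind the look-alikes: they are no part of the job. What is shaped like the cell_green but black is not meant. Leave any black look-alike of the cell_white alone.

How it is judged:
By the outcome, as a careful person would: the job done as asked, in the order asked, and still so for the second after the job is handed in, with the robot touching nothing.
It also fails if it takes over 106 s, if anything falls off the work surface, if the arm or the gripper's body presses on something with over 40 N, if the wrist force passes 120 N, or if a joint passes its speed limit or range.

## Working session

There is one attempt and no reset: what is moved stays moved. The work goes in short steps, Python scripts to look and compute and a shell command to move; the robot and the scene stay as the last step left them, time stands still between calls to the robot, and variables do not carry over. Pictures are saved under pics/ and viewed, at most 14 in all, crops included, and the job is handed in when it is done.

```bash
ls; mkdir -p pics; python3 - <<'E'
from rig import manip
import cv2,numpy as np
s=manip.get_state(); print(s, manip.grasp_offset)
for n in ["top","side","wrist"]:
    d=manip.get_image(n); cv2.imwrite(f"pics/{n}0.png",d["frame"][:,:,::-1])
    print(n,{k:(np.array(v).round(4).tolist()) for k,v in d.items() if k!="frame"})
E
```

```text
pics
{'clock': 0.0, 'qpos': array([-1.45801652e+00,  2.76579303e-01,  1.50618596e+00,  1.44668590e-05,
        1.36071150e+00, -1.21005062e-01]), 'qd': array([ 0.00060503, -0.00148133, -0.00093631,  0.00037161,  0.00031795,
        0.00166466]), 'effort': array([ 1.43044883e-03, -4.16765392e+01, -2.45804179e+01, -6.49171470e-04,
        1.09070868e-02, -7.00884897e-06]), 'position': array([ 0.13313855, -0.55879763,  0.23042763]), 'ee_rot': array([-9.42020212e-04,  9.93175591e-01,  1.16624860e-01,  1.09472248e-05]), 'contact_force': array([-0.66483747,  0.40032334, -0.12996793]), 'moment': array([-0.02476838,  0.01214986, -0.00264483]), 'gripper_force': 0.0, 'width': 0.08565533763825661} -0.0187
top {'fx': 457.2606, 'fy': 457.2606, 'cx': 282.7783, 'cy': 209.5004, 'position': [0.4324, 0.0117, 0.8831], 'attitude': [-0.7009, -0.0198, 0.0228, 0.7126]}
side {'fx': 536.7291, 'fy': 536.7291, 'cx': 275.581, 'cy': 210.7682, 'position': [0.1557, 0.4839, 0.7582], 'attitude': [-0.2877, -0.1073, 0.3229, 0.8952]}
wrist {'fx': 370.6445, 'fy': 370.6445, 'cx': 288.8203, 'cy': 207.8659, 'mount': [[-0.0002, 0.9526, 0.3041, 0.0772], [1.0, 0.0003, -0.0003, 0.0013], [-0.0004, 0.3041, -0.9526, -0.1419], [0.0, 0.0, 0.0, 1.0]]}
```

View pics/top0.png

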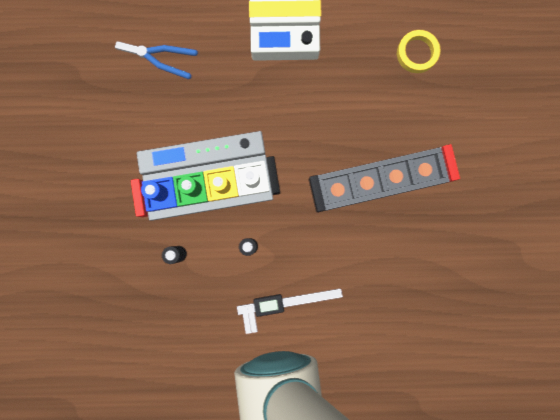

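View pics/side0.png

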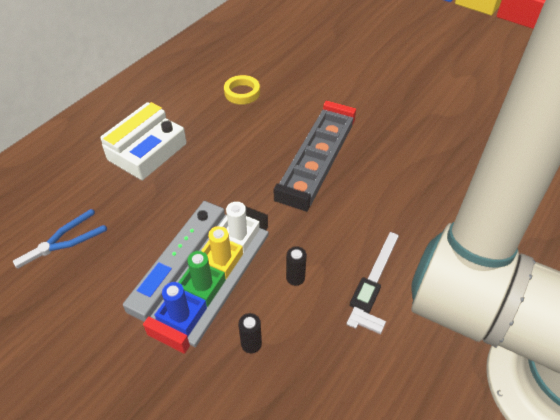

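The top view shows the charger on the left with its red end at the left. Its buttons are at blue (151,190), green (187,186), yellow (219,183) and white (252,180). The tray is on the right with its red end at the right, and its discs are at (425,169), (396,177), (367,183) and (337,190). The side view agrees. The two black decoys stand on the robot side of the charger.

```bash
cat > h.py <<'E'
import cv2,numpy as np
from scipy.spatial.transform import Rotation as R
from rig import manip
def rot(q): return R.from_quat([q[1],q[2],q[3],q[0]]).as_matrix()
def pose(d,s=None):
    if "mount" in d:
        T=np.array(d["mount"]); A=rot(s["ee_rot"]); return A@T[:3,:3],A@T[:3,3]+s["position"]
    return rot(d["attitude"]),np.array(d["position"])
def ray(d,uv,s=None):
    A,p=pose(d,s); v=A@np.array([(uv[0]-d["cx"])/d["fx"],-(uv[1]-d["cy"])/d["fy"],-1]); return p,v/np.linalg.norm(v)
def plane(r,z): return r[0]+r[1]*(z-r[0][2])/r[1][2]
def tri(a,b):
    w=a[0]-b[0]; M=np.stack([a[1],-b[1]],1); t=np.linalg.lstsq(M,-w,rcond=None)[0]
    P,Q=a[0]+t[0]*a[1],b[0]+t[1]*b[1]; return (P+Q)/2,np.linalg.norm(P-Q)
def blobs(mask,amin):
    n,_,st,c=cv2.connectedComponentsWithStats(mask.astype(np.uint8)); return [(c[i].round(1),st[i][4],st[i][:4]) for i in range(1,n) if st[i][4]>=amin]
def near(mask,uv,amin=8):
    b=blobs(mask,amin); return min(b,key=lambda k:np.hypot(*(k[0]-uv)))
E
python3 - <<'E'
from h import *
t,s=manip.get_image("top"),manip.get_image("side")
H={k:cv2.cvtColor(d["frame"],cv2.COLOR_RGB2HSV).astype(int) for k,d in(("t",t),("s",s))}
def org(h): return (h[...,0]>4)&(h[...,0]<16)&(h[...,1]>110)&(h[...,2]>170)
def but(h): return (h[...,1]<45)&(h[...,2]>195)
for k in H: print(k,[(b[0].tolist(),b[1]) for b in blobs(org(H[k]),30)])
tp=[(425,169),(396,177),(367,183),(337,190)]; sp=[(333,129),(322,146),(312,166),(301,186)]
for a,b in zip(tp,sp):
    x,y=near(org(H["t"]),a)[0],near(org(H["s"]),b)[0]; ra,rb=ray(t,x),ray(s,y); P,e=tri(ra,rb)
    print("pocket",P.round(4),round(e,4),plane(ra,.006).round(4),plane(rb,.006).round(4))
tb=[(151,190),(187,186),(219,183),(252,180)]; sb=[(173,291),(198,258),(219,232),(237,208)]
for c,a,b in zip("bgyw",tb,sb):
    x,y=near(but(H["t"]),a),near(but(H["s"]),b); ra,rb=ray(t,x[0]),ray(s,y[0]); P,e=tri(ra,rb)
    print(c,x[0],x[1],y[0],y[1],P.round(4),round(e,4),plane(ra,.087).round(4),plane(rb,.087).round(4))
A=cv2.resize(t["frame"][150:220,130:270],None,fx=5,fy=5,interpolation=0); B=cv2.resize(s["frame"][195:345,140:280],(350,350),interpolation=0)
B=cv2.resize(s["frame"][195:255,200:270],None,fx=4,fy=4,interpolation=0)
o=np.zeros((600,700,3),np.uint8); o[:350]=A; o[355:595,:280]=B; cv2.imwrite("pics/c1.png",o[:,:,::-1])
E
```

```text
t [([424.7, 169.1], np.int32(129)), ([395.6, 175.9], np.int32(128)), ([366.5, 182.5], np.int32(121)), ([337.3, 189.3], np.int32(128))]
s [([332.0, 128.4], np.int32(55)), ([321.9, 146.1], np.int32(70)), ([311.4, 165.3], np.int32(82)), ([300.2, 185.6], np.int32(98))]
pocket [ 0.5582 -0.2669  0.0107] 0.0003 [ 0.559  -0.2683  0.006 ] [ 0.5606 -0.2717  0.006 ]
pocket [ 0.5463 -0.2103  0.0106] 0.0005 [ 0.5467 -0.2116  0.006 ] [ 0.5489 -0.2144  0.006 ]
pocket [ 0.5347 -0.1543  0.0088] 0.0005 [ 0.5348 -0.155   0.006 ] [ 0.5363 -0.1566  0.006 ]
pocket [ 0.5227 -0.0978  0.008 ] 0.0008 [ 0.5225 -0.0983  0.006 ] [ 0.524  -0.0992  0.006 ]
b [149.4 189.2] 67 [172.1 290.3] 87 [0.5204 0.241  0.0858] 0.0014 [0.5197 0.2402 0.087 ] [0.5204 0.2417 0.087 ]
g [185.9 184.4] 72 [197.2 258.3] 85 [0.5279 0.1771 0.0859] 0.0014 [0.5271 0.1765 0.087 ] [0.5279 0.178  0.087 ]
y [217.4 181.1] 72 [218.2 233.3] 63 [0.5326 0.1218 0.0859] 0.001 [0.532  0.1214 0.087 ] [0.5325 0.1226 0.087 ]
w [224.3 185.1] 2371 [237.4 222. ] 759 [0.5163 0.1031 0.109 ] 0.0137 [0.5248 0.1094 0.087 ] [0.522  0.0872 0.087 ]
```

View pics/c1.png

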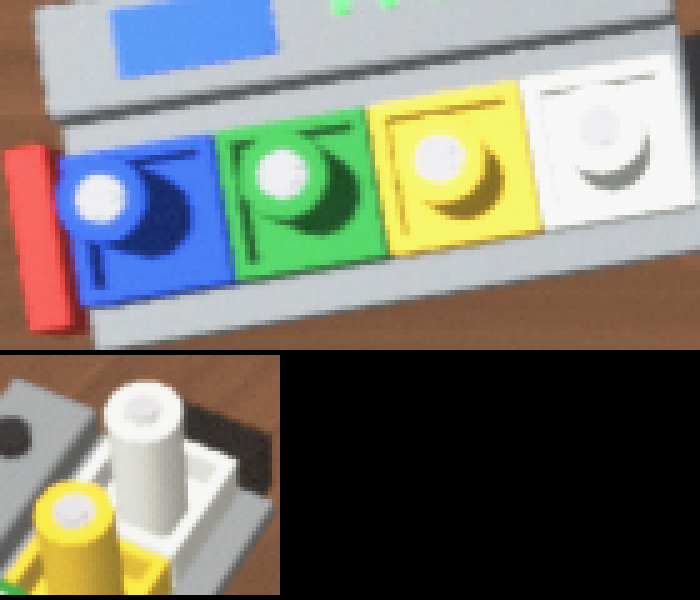

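The crop puts the white cell's button at about (250,175) in the top view and (235.5,208.5) in the side view. The red order is blue, green, yellow, white, and the cells stand slightly off-centre in their bays.

```bash
cat >> h.py <<'E'
def to(x,y,z,yaw):
    "tool-frame shift (mm) and rz (deg) to reach TCP x,y,z with closing axis at yaw (tool x at yaw+90deg); shift is expressed after the turn"
    s=manip.get_state(); A=rot(s["ee_rot"]); cur=np.degrees(np.arctan2(A[1,0],A[0,0])); tgt=np.degrees(yaw)+90
    a=np.radians(tgt); B=np.array([[np.cos(a),np.sin(a),0],[np.sin(a),-np.cos(a),0],[0,0,-1]]).T
    d=np.array([x,y,z])-s["position"]
    Rr=R.from_matrix(A.T@B.T).as_rotvec(degrees=True)
    print("t",round(s["clock"],2),"rotvec",Rr.round(2),"| after turn mm",((B@d)*1000).round(1),"| now mm",((A.T@d)*1000).round(1))
E
python3 - <<'E'
from h import *
t,s=manip.get_image("top"),manip.get_image("side")
P,e=tri(ray(t,(249.8,174.9)),ray(s,(235.3,208.5))); print("w",P.round(4),e.round(4))
h=cv2.cvtColor(t["frame"],cv2.COLOR_RGB2HSV).astype(int)
for n,m in (("red",((h[...,0]<5)|(h[...,0]>173))&(h[...,1]>140)&(h[...,2]>120)),("disc_blue",(h[...,0]>105)&(h[...,0]<120)&(h[...,1]>120)),("yel",(h[...,0]>22)&(h[...,0]<32)&(h[...,1]>120)),("grn",(h[...,0]>50)&(h[...,0]<75)&(h[...,1]>90))):
    for c,a,b in blobs(m,200): print(n,c,a,b,plane(ray(t,c),.036).round(4))
# charger yaw from the bays' union in the top view
m=((h[...,1]>120)&(h[...,0]>20)&(h[...,0]<122)); m[:162]=0; m[222:]=0; m[:,:130]=0; m[:,275:]=0
ct=max(cv2.findContours(m.astype(np.uint8),0,1)[0],key=cv2.contourArea); b=cv2.boxPoints(cv2.minAreaRect(ct))
q=np.array([plane(ray(t,p),.036)[:2] for p in b]); print(q.round(4).tolist()); 
for i in range(4):
    v=q[(i+1)%4]-q[i]; print(np.linalg.norm(v).round(4),np.degrees(np.arctan2(v[1],v[0])).round(2))
to(.50,.17,.23,.12)
E
```

```text
w [0.543  0.0652 0.0845] 0.0016
red [450.4 162.4] 380 [442 144  18  38] [ 0.5665 -0.3073  0.036 ]
red [137.3 197.6] 356 [131 179  14  38] [0.51   0.2773 0.036 ]
disc_blue [274.4  39. ] 453 [259  32  31  15] [0.808  0.0181 0.036 ]
disc_blue [169.   57.9] 533 [144  45  53  34] [0.7743 0.218  0.036 ]
disc_blue [168.4 155.9] 417 [152 147  33  18] [0.5872 0.2195 0.036 ]
disc_blue [159.7 194.1] 862 [142 177  35  34] [0.5159 0.2358 0.036 ]
yel [284.6   8.4] 1052 [249   0  72  17] [ 0.8674 -0.0023  0.036 ]
yel [418.3  50.7] 906 [397  30  43  43] [ 0.7811 -0.2546  0.036 ]
yel [220.7 183.9] 821 [203 167  35  34] [0.5331 0.1223 0.036 ]
grn [190. 189.] 832 [173 172  34  34] [0.5245 0.1795 0.036 ]
[[0.54, 0.2722], [0.5662, 0.0994], [0.5099, 0.0907], [0.484, 0.2628]]
0.1748 -81.38
0.057 -171.21
0.1741 98.57
0.0568 9.48
t 0.35 rotvec [-2.000e-02 -1.000e-02 -8.348e+01] | after turn mm [680.1 451.5   1.1] | now mm [ 525.8 -624.4    1.3]
```

```bash
python3 -m pendant '[{"rz":-7.1},{"rz":-7.1},{"rz":-7.1},{"rz":-7.1},{"rz":-7.1},{"rz":-7.1},{"rz":-7.1},{"rz":-7.1},{"rz":-7.1},{"rz":-7.1},{"rz":-7.1},{"rz":-7.1}]' 60
python3 -m pendant '[{"dx":0.034,"dy":0.021},{"dx":0.034,"dy":0.021},{"dx":0.034,"dy":0.021},{"dx":0.034,"dy":0.021},{"dx":0.034,"dy":0.021},{"dx":0.034,"dy":0.021},{"dx":0.034,"dy":0.021},{"dx":0.034,"dy":0.021},{"dx":0.034,"dy":0.021},{"dx":0.034,"dy":0.021},{"dx":0.034,"dy":0.021},{}]'
python3 -c "
from h import *
to(.52,.13,.23,.153)"
```

```text
t 0.35 rotvec [-2.000e-02 -1.000e-02 -8.537e+01] | after turn mm [622.3 487.3   1.1] | now mm [ 536.  -580.9    1.3]invalid input
invalid input
```

```bash
python3 -m pendant '[{"dx":0,"dy":0,"dz":0,"rx":0,"ry":0,"rz":-7.1,"hand":0.085}]' 60; python3 -m pendant '[{"dx":0,"dy":0,"dz":0,"rx":0,"ry":0,"rz":-7.1}]'; python3 -m pendant '[{"dx":0.0,"rz":-7.1,"hand":0.085}]'
```

```text
clock: 0.43
position: [0.1332, -0.5593, 0.2313]
ee_rot: [-0.0, 0.984, 0.179, 0.0]
contact_force: [-0.8, -0.9, 0.1]
width: 0.0847
gripper_force: 0.0invalid input
invalid input
```

```bash
python3 -m pendant '[{"dx":0.03,"dy":0,"dz":0,"rx":0,"ry":0,"rz":-7.1,"hand":0.085},{"dx":0.03,"dy":0,"dz":0,"rx":0,"ry":0,"rz":-7.1,"hand":0.085},{"dx":0.03,"dy":0,"dz":0,"rx":0,"ry":0,"rz":-7.1,"hand":0.085},{"dx":0.03,"dy":0,"dz":0,"rx":0,"ry":0,"rz":-7.1,"hand":0.085},{"dx":0.03,"dy":0,"dz":0,"rx":0,"ry":0,"rz":-7.1,"hand":0.085},{"dx":0.03,"dy":0,"dz":0,"rx":0,"ry":0,"rz":-7.1,"hand":0.085},{"dx":0.03,"dy":0,"dz":0,"rx":0,"ry":0,"rz":-7.1,"hand":0.085},{"dx":0.03,"dy":0,"dz":0,"rx":0,"ry":0,"rz":-7.1,"hand":0.085},{"dx":0.03,"dy":0,"dz":0,"rx":0,"ry":0,"rz":-7.1,"hand":0.085},{"dx":0.03,"dy":0,"dz":0,"rx":0,"ry":0,"rz":-7.1,"hand":0.085},{"dx":0.03,"dy":0,"dz":0,"rx":0,"ry":0,"rz":-7.1,"hand":0.085},{"dx":0,"dy":0,"dz":0,"rx":0,"ry":0,"rz":0,"hand":0.085}]' 60
python3 -c "
from h import *
to(.51,.09,.23,.153)"
```

```text
clock: 1.43
position: [0.303, -0.3005, 0.2312]
ee_rot: [-0.002, 0.65, 0.76, 0.001]
contact_force: [0.3, 0.2, -0.2]
width: 0.0848
gripper_force: 0.0
t 1.43 rotvec [-0.02 -0.27  0.21] | after turn mm [354.3 264.1   1.2] | now mm [353.4 265.4   2.8]
```

```bash
python3 -m pendant '[{"dx":0.034,"dy":0.0245,"dz":0,"rx":0,"ry":0,"rz":0,"hand":0.085},{"dx":0.034,"dy":0.0245,"dz":0,"rx":0,"ry":0,"rz":0,"hand":0.085},{"dx":0.034,"dy":0.0245,"dz":0,"rx":0,"ry":0,"rz":0,"hand":0.085},{"dx":0.034,"dy":0.0245,"dz":0,"rx":0,"ry":0,"rz":0,"hand":0.085},{"dx":0.034,"dy":0.0245,"dz":0,"rx":0,"ry":0,"rz":0,"hand":0.085},{"dx":0.034,"dy":0.0245,"dz":0,"rx":0,"ry":0,"rz":0,"hand":0.085},{"dx":0.034,"dy":0.0245,"dz":0,"rx":0,"ry":0,"rz":0,"hand":0.085},{"dx":0.034,"dy":0.0245,"dz":0,"rx":0,"ry":0,"rz":0,"hand":0.085},{"dx":0.034,"dy":0.0245,"dz":0,"rx":0,"ry":0,"rz":0,"hand":0.085},{"dx":0.034,"dy":0.0245,"dz":0,"rx":0,"ry":0,"rz":0,"hand":0.085},{"dx":0.034,"dy":0.0245,"dz":0,"rx":0,"ry":0,"rz":0,"hand":0.085},{"dx":0,"dy":0,"dz":0,"rx":0,"ry":0,"rz":0,"hand":0.085}]' 60
python3 - <<'E'
from h import *
s=manip.get_state(); d=manip.get_image("wrist"); np.savez("pics/w1",f=d["frame"],pos=s["position"],q=s["ee_rot"])
cv2.imwrite("pics/w1.png",d["frame"][:,:,::-1])
h=cv2.cvtColor(d["frame"],cv2.COLOR_RGB2HSV).astype(int)
for c,a,b in blobs((h[...,1]<45)&(h[...,2]>185),60): print(c,a,b,plane(ray(d,c,s),.087).round(4))
E
```

```text
clock: 2.43
position: [0.5171, 0.1076, 0.2311]
ee_rot: [-0.0, 0.65, 0.76, 0.003]
contact_force: [0.5, 0.3, 0.3]
width: 0.0847
gripper_force: 0.0
[320.9   9.5] 433 [309   0  24  22] [0.5192 0.2393 0.087 ]
[159.8  31.8] 426 [149  20  23  25] [0.4096 0.208  0.087 ]
[315.4 103.3] 405 [305  92  22  23] [0.5263 0.1771 0.087 ]
[ 50.3 164.6] 1299 [ 20 147  57  32] [0.3302 0.1    0.087 ]
[309.3 175.6] 317 [300 166  20  20] [0.5312 0.1223 0.087 ]
[ 69.3 206.4] 514 [ 59 192  22  30] [0.3441 0.0676 0.087 ]
[308.9 223.9] 3148 [279 193  61  67] [0.5378 0.0824 0.087 ]
[166.2 206.5] 281 [157 198  19  18] [0.4213 0.0795 0.087 ]
[ 86.3 275.9] 1288 [ 72 232  29  90] [0.3571 0.0065 0.087 ]
[537.9 312.9] 1614 [511 252  49 104] [0.7537 0.0305 0.087 ]
[131.7 334.3] 123 [122 330  17  11] [ 0.3972 -0.0468  0.087 ]
[445.8 334.4] 125 [439 330  18  11] [ 0.6788 -0.0037  0.087 ]
```

View pics/w1.png

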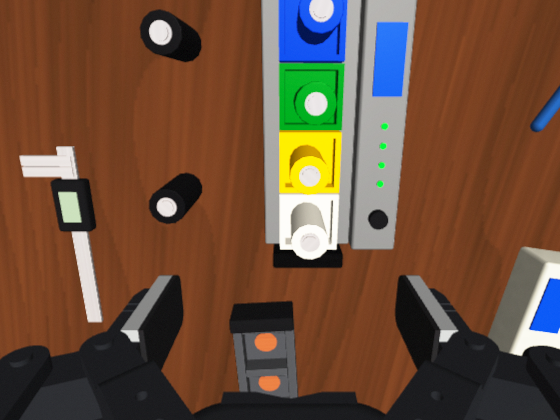

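The wrist view shows the blue, green, yellow and white buttons at (321,10), (315,103), (309,176) and (311,242). The green and yellow rays land within 1.5 mm of the stereo points. Blue goes first.

```bash
python3 -c "
from h import *
s=manip.get_state();d=manip.get_image('wrist');print(plane(ray(d,(311,242),s),.087))
to(.520,.2405,.15,.153)"
```

```text
[0.53977347 0.06306415 0.087     ]
t 2.53 rotvec [-0.05  0.04 -0.03] | after turn mm [135.6  27.1  80.8] | now mm [135.7  27.2  80.7]
```

```bash
python3 -m pendant '[{"dx":0.027,"dy":0.0054,"dz":0.016,"rx":0,"ry":0,"rz":0,"hand":0.085},{"dx":0.027,"dy":0.0054,"dz":0.016,"rx":0,"ry":0,"rz":0,"hand":0.085},{"dx":0.027,"dy":0.0054,"dz":0.016,"rx":0,"ry":0,"rz":0,"hand":0.085},{"dx":0.027,"dy":0.0054,"dz":0.016,"rx":0,"ry":0,"rz":0,"hand":0.085},{"dx":0.027,"dy":0.0054,"dz":0.016,"rx":0,"ry":0,"rz":0,"hand":0.085},{"dx":0,"dy":0,"dz":0,"rx":0,"ry":0,"rz":0,"hand":0.085},{"dx":0,"dy":0,"dz":0,"rx":0,"ry":0,"rz":0,"hand":0.085}]' 40
python3 - <<'E'
from h import *
to(.520,.2405,.047,.153)
s=manip.get_state();d=manip.get_image('wrist');cv2.imwrite("pics/w2.png",d["frame"][:,:,::-1])
h=cv2.cvtColor(d["frame"],cv2.COLOR_RGB2HSV).astype(int)
for c,a,b in blobs((h[...,1]<45)&(h[...,2]>185),200): print(c,a,b,plane(ray(d,c,s),.087).round(4))
E
```

```text
clock: 3.12
position: [0.519, 0.2378, 0.1502]
ee_rot: [-0.0, 0.652, 0.758, -0.002]
contact_force: [0.2, 0.1, 0.1]
width: 0.0849
gripper_force: 0.0
t 3.12 rotvec [-0.16  0.08 -0.17] | after turn mm [  2.5   1.4 103.2] | now mm [  2.7   1.6 103.2]
[290.9 219.5] 588 [277 207  28  26] [0.5191 0.2415 0.087 ]
[107.2 230.2] 492 [ 94 218  27  25] [0.4124 0.2184 0.087 ]
[287.4 313.1] 465 [275 302  26  23] [0.5265 0.1785 0.087 ]
[ 15.1 321.5] 790 [  0 305  33  31] [0.3535 0.1455 0.087 ]
[312.6 379.5] 452 [304 366  18  30] [0.5512 0.1294 0.087 ]
[282.3 382.4] 355 [271 373  23  20] [0.5312 0.1238 0.087 ]
```

View pics/w2.png

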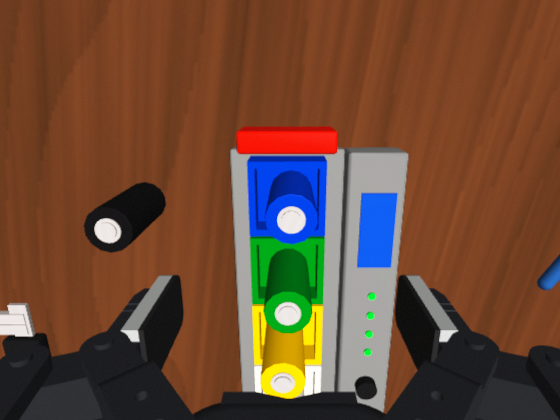

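The wrist camera puts the blue button at (291,220), which is (0.519, 0.2415) on the cell-top plane and agrees with the earlier points. Going down to grip.

```bash
python3 -m pendant '[{"dx":0.003,"dy":0.001,"dz":0.02,"rx":0,"ry":0,"rz":0,"hand":0.085},{"dx":0,"dy":0,"dz":0.02,"rx":0,"ry":0,"rz":0,"hand":0.085},{"dx":0,"dy":0,"dz":0.02,"rx":0,"ry":0,"rz":0,"hand":0.085},{"dx":0,"dy":0,"dz":0.02,"rx":0,"ry":0,"rz":0,"hand":0.085},{"dx":0,"dy":0,"dz":0.02,"rx":0,"ry":0,"rz":0,"hand":0.085},{"dx":0,"dy":0,"dz":0.003,"rx":0,"ry":0,"rz":0,"hand":0.085},{"dx":0,"dy":0,"dz":0,"rx":0,"ry":0,"rz":0,"hand":0.07}]' 40
python3 -m pendant '[{"dx":0,"dy":0,"dz":0,"rx":0,"ry":0,"rz":0,"hand":0.05},{"dx":0,"dy":0,"dz":0,"rx":0,"ry":0,"rz":0,"hand":0.04},{"dx":0,"dy":0,"dz":0,"rx":0,"ry":0,"rz":0,"hand":0.035},{"dx":0,"dy":0,"dz":0,"rx":0,"ry":0,"rz":0,"hand":0.03},{"dx":0,"dy":0,"dz":0,"rx":0,"ry":0,"rz":0,"hand":0.02},{"dx":0,"dy":0,"dz":0,"rx":0,"ry":0,"rz":0,"hand":0.02},{"dx":0,"dy":0,"dz":0,"rx":0,"ry":0,"rz":0,"hand":0.02},{"dx":0,"dy":0,"dz":0,"rx":0,"ry":0,"rz":0,"hand":0.02}]' 40
```

```text
clock: 3.75
position: [0.5201, 0.2401, 0.0481]
ee_rot: [-0.0, 0.653, 0.757, -0.001]
contact_force: [-0.6, -0.9, 0.3]
width: 0.0752
gripper_force: 0.0
clock: 4.42
position: [0.521, 0.2421, 0.0498]
ee_rot: [0.001, 0.652, 0.758, 0.001]
contact_force: [-1.2, -0.9, 6.6]
width: 0.0311
gripper_force: 39.2
```

```bash
python3 -m pendant '[{"dx":0,"dy":0,"dz":-0.008,"rx":0,"ry":0,"rz":0,"hand":0.02},{"dx":0,"dy":0,"dz":-0.02,"rx":0,"ry":0,"rz":0,"hand":0.02},{"dx":0,"dy":0,"dz":-0.03,"rx":0,"ry":0,"rz":0,"hand":0.02},{"dx":0,"dy":0,"dz":-0.03,"rx":0,"ry":0,"rz":0,"hand":0.02},{"dx":0,"dy":0,"dz":-0.02,"rx":0,"ry":0,"rz":0,"hand":0.02},{"dx":0,"dy":0,"dz":-0.005,"rx":0,"ry":0,"rz":0,"hand":0.02},{"dx":0,"dy":0,"dz":0,"rx":0,"ry":0,"rz":0,"hand":0.02}]' 40
python3 - <<'E'
from h import *
to(.560,-.27,.16,.212)
to(.560,-.27,.16,.153)
E
```

```text
clock: 5.0
position: [0.5212, 0.2425, 0.1632]
ee_rot: [0.001, 0.652, 0.758, 0.002]
contact_force: [-0.1, 0.2, -2.1]
width: 0.0309
gripper_force: 39.8
t 5.0 rotvec [ 0.23 -0.03 -3.54] | after turn mm [-509.2  -69.9    3.2] | now mm [-512.5  -38.4    2.7]
t 5.0 rotvec [ 0.23 -0.04 -0.16] | after turn mm [-512.4  -39.8    3.2] | now mm [-512.5  -38.4    2.7]
```

```bash
python3 -m pendant '[{"dx":-0.015,"dy":-0.001,"dz":0,"rx":0,"ry":0,"rz":0,"hand":0.02},{"dx":-0.03,"dy":-0.002,"dz":0,"rx":0,"ry":0,"rz":0,"hand":0.02},{"dx":-0.036,"dy":-0.003,"dz":0,"rx":0,"ry":0,"rz":0,"hand":0.02},{"dx":-0.036,"dy":-0.003,"dz":0,"rx":0,"ry":0,"rz":0,"hand":0.02},{"dx":-0.036,"dy":-0.003,"dz":0,"rx":0,"ry":0,"rz":0,"hand":0.02},{"dx":-0.036,"dy":-0.003,"dz":0,"rx":0,"ry":0,"rz":0,"hand":0.02},{"dx":-0.036,"dy":-0.003,"dz":0,"rx":0,"ry":0,"rz":0,"hand":0.02},{"dx":-0.036,"dy":-0.003,"dz":0,"rx":0,"ry":0,"rz":0,"hand":0.02},{"dx":-0.036,"dy":-0.003,"dz":0,"rx":0,"ry":0,"rz":0,"hand":0.02},{"dx":-0.036,"dy":-0.003,"dz":0,"rx":0,"ry":0,"rz":0,"hand":0.02},{"dx":-0.03,"dy":-0.003,"dz":0,"rx":0,"ry":0,"rz":0,"hand":0.02},{"dx":-0.03,"dy":-0.003,"dz":0,"rx":0,"ry":0,"rz":-3.5,"hand":0.02}]' 40
python3 - <<'E'
from h import *
to(.560,-.27,.16,.212)
E
```

```text
clock: 6.0
position: [0.545, -0.1528, 0.159]
ee_rot: [-0.002, 0.629, 0.778, -0.001]
contact_force: [-0.1, -0.1, -1.4]
width: 0.031
gripper_force: 39.8
t 6.0 rotvec [-0.2  -0.14 -0.03] | after turn mm [-117.7  -10.    -1. ] | now mm [-117.7   -9.9   -1.3]
```

```bash
python3 -m pendant '[{"dx":-0.03,"dy":-0.0025,"dz":0,"rx":0,"ry":0,"rz":0,"hand":0.02},{"dx":-0.03,"dy":-0.0025,"dz":0,"rx":0,"ry":0,"rz":0,"hand":0.02},{"dx":-0.03,"dy":-0.0025,"dz":0,"rx":0,"ry":0,"rz":0,"hand":0.02},{"dx":-0.02,"dy":-0.0025,"dz":0,"rx":0,"ry":0,"rz":0,"hand":0.02},{"dx":-0.006,"dy":0,"dz":0,"rx":0,"ry":0,"rz":0,"hand":0.02},{"dx":0,"dy":0,"dz":0,"rx":0,"ry":0,"rz":0,"hand":0.02},{"dx":0,"dy":0,"dz":0,"rx":0,"ry":0,"rz":0,"hand":0.02}]' 40
python3 - <<'E'
from h import *
s=manip.get_state();d=manip.get_image('wrist');cv2.imwrite("pics/w3.png",d["frame"][:,:,::-1])
h=cv2.cvtColor(d["frame"],cv2.COLOR_RGB2HSV).astype(int)
m=(h[...,0]>4)&(h[...,0]<16)&(h[...,1]>110)&(h[...,2]>170)
for c,a,b in blobs(m,60): print(c,a,b,plane(ray(d,c,s),.006).round(4))
t=manip.get_image("top")
for c in [(424.7,169.1)]: print(plane(ray(t,c),.006))
to(.560,-.27,.06,.212)
E
```

```text
clock: 6.58
position: [0.56, -0.2657, 0.1597]
ee_rot: [-0.002, 0.629, 0.778, 0.0]
contact_force: [0.1, -0.3, -0.4]
width: 0.0308
gripper_force: 39.7
[286.9  36. ] 1097 [269  17  36  39] [ 0.5338 -0.1545  0.006 ]
[286.9 117.6] 910 [271 101  33  34] [ 0.5459 -0.2113  0.006 ]
[286.9 189.8] 775 [272 175  31  31] [ 0.5579 -0.268   0.006 ]
[ 0.55897845 -0.26834169  0.006     ]
t 6.68 rotvec [-0.07 -0.12  0.01] | after turn mm [ -4.7  -1.4 100.6] | now mm [ -4.9  -1.3 100.6]
```

View pics/w3.png

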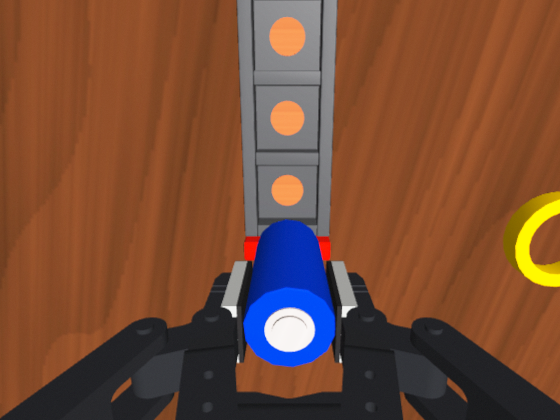

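The wrist view shows three discs at (287,36), (287,118) and (287,190), with pocket 1 nearest the red block. The wrist and top views agree on its position, (0.558, -0.268). The blue cell hangs upright, with its button at (289,328).

```bash
python3 - <<'E'
from h import *
s=manip.get_state();d=manip.get_image('wrist')
P=plane(ray(d,(289,328),s),.197);print(P,P-s["position"])
t,si=manip.get_image("top"),manip.get_image("side")
wr=[(286.9,36),(286.9,117.6),(286.9,189.8)]
for w,a in zip(wr,[(366.5,182.5),(395.6,175.9),(424.7,169.1)]): print(tri(ray(d,w,s),ray(t,a)))
to(.5585,-.268,.05,.212)
E
```

```text
[ 0.56000894 -0.26466285  0.197     ] [-0.00038835  0.00049119  0.03641929]
(array([ 0.53435835, -0.15439699,  0.00912383]), np.float64(9.24207558892439e-05))
(array([ 0.54629341, -0.21074004,  0.00919841]), np.float64(0.00011247208670230452))
(array([ 0.5581509 , -0.26628144,  0.01212801]), np.float64(0.00023185345502393606))
t 6.83 rotvec [-0.01 -0.02  0.04] | after turn mm [ -1.8  -2.9 111.4] | now mm [ -1.9  -2.9 111.4]
```

```bash
python3 -m pendant '[{"dx":-0.002,"dy":-0.002,"dz":0.01,"rx":0,"ry":0,"rz":0,"hand":0.02},{"dx":0,"dy":-0.001,"dz":0.02,"rx":0,"ry":0,"rz":0,"hand":0.02},{"dx":0,"dy":0,"dz":0.025,"rx":0,"ry":0,"rz":0,"hand":0.02},{"dx":0,"dy":0,"dz":0.025,"rx":0,"ry":0,"rz":0,"hand":0.02},{"dx":0,"dy":0,"dz":0.02,"rx":0,"ry":0,"rz":0,"hand":0.02},{"dx":0,"dy":0,"dz":0.008,"rx":0,"ry":0,"rz":0,"hand":0.02},{"dx":0,"dy":0,"dz":0.002,"rx":0,"ry":0,"rz":0,"hand":0.02},{"dx":0,"dy":0,"dz":0,"rx":0,"ry":0,"rz":0,"hand":0.02}]' 40
python3 -m pendant '[{"dx":0,"dy":0,"dz":0.002,"rx":0,"ry":0,"rz":0,"hand":0.02},{"dx":0,"dy":0,"dz":0.002,"rx":0,"ry":0,"rz":0,"hand":0.02},{"dx":0,"dy":0,"dz":0.002,"rx":0,"ry":0,"rz":0,"hand":0.02},{"dx":0,"dy":0,"dz":0,"rx":0,"ry":0,"rz":0,"hand":0.02}]' 40
python3 -c "
from h import *
to(.5585,-.268,.0388,.212)"
```

```text
clock: 7.5
position: [0.5584, -0.2695, 0.051]
ee_rot: [-0.0, 0.629, 0.778, -0.0]
contact_force: [-0.3, -0.1, -0.1]
width: 0.0312
gripper_force: 39.8
clock: 7.83
position: [0.5587, -0.2698, 0.0458]
ee_rot: [0.0, 0.629, 0.778, 0.0]
contact_force: [-0.4, -0.3, -1.1]
width: 0.0312
gripper_force: 39.8
t 7.83 rotvec [ 0.04  0.04 -0.05] | after turn mm [1.7 0.2 7. ] | now mm [1.8 0.2 7. ]
```

```bash
python3 -m pendant '[{"dx":0.001,"dy":0,"dz":0.002,"rx":0,"ry":0,"rz":0,"hand":0.02},{"dx":0,"dy":0,"dz":0.002,"rx":0,"ry":0,"rz":0,"hand":0.02},{"dx":0,"dy":0,"dz":0.001,"rx":0,"ry":0,"rz":0,"hand":0.02},{"dx":0,"dy":0,"dz":0,"rx":0,"ry":0,"rz":0,"hand":0.02}]' 40
python3 -m pendant '[{"dx":0,"dy":0,"dz":0.001,"rx":0,"ry":0,"rz":0,"hand":0.02},{"dx":0,"dy":0,"dz":0,"rx":0,"ry":0,"rz":0,"hand":0.02}]' 40
python3 -m pendant '[{"dx":0,"dy":0,"dz":0.001,"rx":0,"ry":0,"rz":0,"hand":0.02},{"dx":0,"dy":0,"dz":0,"rx":0,"ry":0,"rz":0,"hand":0.02}]' 40
```

```text
clock: 8.17
position: [0.5581, -0.2685, 0.04]
ee_rot: [-0.0, 0.629, 0.778, -0.0]
contact_force: [0.3, -0.4, -1.7]
width: 0.0313
gripper_force: 39.8
clock: 8.33
position: [0.5582, -0.2686, 0.0391]
ee_rot: [-0.0, 0.629, 0.778, -0.0]
contact_force: [-0.2, -0.7, -0.9]
width: 0.031
gripper_force: 39.8
clock: 8.5
position: [0.5583, -0.2688, 0.0389]
ee_rot: [0.0, 0.629, 0.778, -0.0]
contact_force: [-0.9, 0.9, 2.9]
width: 0.0312
gripper_force: 40.1
```

```bash
python3 -m pendant '[{"dx":0,"dy":0,"dz":0,"rx":0,"ry":0,"rz":0,"hand":0.032},{"dx":0,"dy":0,"dz":0,"rx":0,"ry":0,"rz":0,"hand":0.034},{"dx":0,"dy":0,"dz":0,"rx":0,"ry":0,"rz":0,"hand":0.037},{"dx":0,"dy":0,"dz":0,"rx":0,"ry":0,"rz":0,"hand":0.042},{"dx":0,"dy":0,"dz":0,"rx":0,"ry":0,"rz":0,"hand":0.05},{"dx":0,"dy":0,"dz":0,"rx":0,"ry":0,"rz":0,"hand":0.065},{"dx":0,"dy":0,"dz":-0.005,"rx":0,"ry":0,"rz":0,"hand":0.07},{"dx":0,"dy":0,"dz":-0.02,"rx":0,"ry":0,"rz":0,"hand":0.07},{"dx":0,"dy":0,"dz":-0.03,"rx":0,"ry":0,"rz":0,"hand":0.085},{"dx":0,"dy":0,"dz":-0.04,"rx":0,"ry":0,"rz":0,"hand":0.085},{"dx":0,"dy":0,"dz":-0.02,"rx":0,"ry":0,"rz":0,"hand":0.085},{"dx":0,"dy":0,"dz":0,"rx":0,"ry":0,"rz":0,"hand":0.085}]' 40
python3 - <<'E'
from h import *
s=manip.get_state();d=manip.get_image('wrist');cv2.imwrite("pics/w4.png",d["frame"][:,:,::-1])
to(.527,.1775,.15,.153)
E
```

```text
clock: 9.5
position: [0.5614, -0.2705, 0.1597]
ee_rot: [0.006, 0.629, 0.778, 0.001]
contact_force: [0.3, -0.1, 0.3]
width: 0.085
gripper_force: 0.0
t 9.55 rotvec [0.3  0.28 3.33] | after turn mm [447.   35.6   6.9] | now mm [444.2  61.5   4.9]
```

View pics/w4.png

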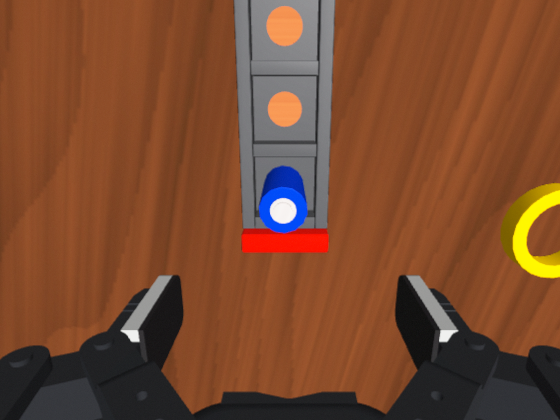

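Blue stands upright in pocket 1, with its button at (283,210). Next is green.

```bash
python3 -m pendant '[{"dx":0.02,"dy":0.001,"dz":0,"rx":0,"ry":0,"rz":3.3,"hand":0.085},{"dx":0.037,"dy":0.003,"dz":0,"rx":0,"ry":0,"rz":0,"hand":0.085},{"dx":0.038,"dy":0.003,"dz":0,"rx":0,"ry":0,"rz":0,"hand":0.085},{"dx":0.038,"dy":0.003,"dz":0,"rx":0,"ry":0,"rz":0,"hand":0.085},{"dx":0.038,"dy":0.003,"dz":0,"rx":0,"ry":0,"rz":0,"hand":0.085},{"dx":0.038,"dy":0.003,"dz":0,"rx":0,"ry":0,"rz":0,"hand":0.085},{"dx":0.038,"dy":0.003,"dz":0,"rx":0,"ry":0,"rz":0,"hand":0.085},{"dx":0.038,"dy":0.003,"dz":0,"rx":0,"ry":0,"rz":0,"hand":0.085},{"dx":0.038,"dy":0.003,"dz":0,"rx":0,"ry":0,"rz":0,"hand":0.085},{"dx":0.038,"dy":0.003,"dz":0,"rx":0,"ry":0,"rz":0,"hand":0.085},{"dx":0.038,"dy":0.003,"dz":0,"rx":0,"ry":0,"rz":0,"hand":0.085},{"dx":0.03,"dy":0.003,"dz":0,"rx":0,"ry":0,"rz":0,"hand":0.085}]' 40
python3 -m pendant '[{"dx":0.018,"dy":0.001,"dz":0.005,"rx":0,"ry":0,"rz":0,"hand":0.085},{"dx":0,"dy":0,"dz":0,"rx":0,"ry":0,"rz":0,"hand":0.085},{"dx":0,"dy":0,"dz":0,"rx":0,"ry":0,"rz":0,"hand":0.085}]' 40
cat > look.py <<'E'
from h import *
import sys
s=manip.get_state();d=manip.get_image('wrist')
h=cv2.cvtColor(d["frame"],cv2.COLOR_RGB2HSV).astype(int)
for c,a,b in blobs((h[...,1]<45)&(h[...,2]>185),150):
    P=plane(ray(d,c,s),.087)
    if .5<P[0]<.56: print(c,a,P.round(4))
to(*map(float,sys.argv[1:]))
E
python3 look.py .527 .1775 .047 .153
```

```text
clock: 10.55
position: [0.5233, 0.1629, 0.1519]
ee_rot: [-0.001, 0.65, 0.76, -0.001]
contact_force: [0.5, 0.3, 0.5]
width: 0.085
gripper_force: 0.0
clock: 10.8
position: [0.522, 0.1788, 0.1468]
ee_rot: [-0.001, 0.65, 0.76, -0.002]
contact_force: [0.9, -0.6, 0.2]
width: 0.0847
gripper_force: 0.0
[297.4 230. ] 595 [0.5265 0.1779 0.087 ]
[290.8 311.7] 437 [0.5313 0.1231 0.087 ]
[264.3 336.9] 600 [0.5175 0.102  0.087 ]
[321.  334.2] 811 [0.553  0.1098 0.087 ]
[294.5 372.1] 1732 [0.541  0.0778 0.087 ]
t 10.85 rotvec [-0.14  0.06  0.09] | after turn mm [ -1.1   4.4 100.2] | now mm [ -1.    4.7 100.2]
```

```bash
python3 -m pendant '[{"dx":-0.001,"dy":0.0045,"dz":0.01,"rx":0,"ry":0,"rz":0,"hand":0.085},{"dx":0,"dy":0,"dz":0.02,"rx":0,"ry":0,"rz":0,"hand":0.085},{"dx":0,"dy":0,"dz":0.02,"rx":0,"ry":0,"rz":0,"hand":0.085},{"dx":0,"dy":0,"dz":0.02,"rx":0,"ry":0,"rz":0,"hand":0.085},{"dx":0,"dy":0,"dz":0.02,"rx":0,"ry":0,"rz":0,"hand":0.085},{"dx":0,"dy":0,"dz":0.01,"rx":0,"ry":0,"rz":0,"hand":0.085},{"dx":0,"dy":0,"dz":0,"rx":0,"ry":0,"rz":0,"hand":0.07}]' 40
python3 -m pendant '[{"dx":0,"dy":0,"dz":0,"rx":0,"ry":0,"rz":0,"hand":0.05},{"dx":0,"dy":0,"dz":0,"rx":0,"ry":0,"rz":0,"hand":0.04},{"dx":0,"dy":0,"dz":0,"rx":0,"ry":0,"rz":0,"hand":0.035},{"dx":0,"dy":0,"dz":0,"rx":0,"ry":0,"rz":0,"hand":0.03},{"dx":0,"dy":0,"dz":0,"rx":0,"ry":0,"rz":0,"hand":0.02},{"dx":0,"dy":0,"dz":0,"rx":0,"ry":0,"rz":0,"hand":0.02},{"dx":0,"dy":0,"dz":0,"rx":0,"ry":0,"rz":0,"hand":0.02},{"dx":0,"dy":0,"dz":0,"rx":0,"ry":0,"rz":0,"hand":0.02}]' 40
```

```text
clock: 11.43
position: [0.5263, 0.1763, 0.0455]
ee_rot: [-0.002, 0.652, 0.759, -0.002]
contact_force: [0.2, -0.2, 0.4]
width: 0.0751
gripper_force: 0.0
clock: 12.1
position: [0.5287, 0.178, 0.0496]
ee_rot: [0.001, 0.651, 0.759, 0.001]
contact_force: [-1.6, -1.6, 6.7]
width: 0.0315
gripper_force: 39.5
```

Same grip as blue (TCP z 0.0496). Lift and carry to pocket 2.

```bash
python3 -m pendant '[{"dx":0,"dy":0,"dz":-0.008,"rx":0,"ry":0,"rz":0,"hand":0.02},{"dx":0,"dy":0,"dz":-0.02,"rx":0,"ry":0,"rz":0,"hand":0.02},{"dx":0,"dy":0,"dz":-0.03,"rx":0,"ry":0,"rz":0,"hand":0.02},{"dx":0,"dy":0,"dz":-0.03,"rx":0,"ry":0,"rz":0,"hand":0.02},{"dx":0,"dy":0,"dz":-0.02,"rx":0,"ry":0,"rz":0,"hand":0.02},{"dx":0,"dy":0,"dz":-0.005,"rx":0,"ry":0,"rz":0,"hand":0.02},{"dx":0,"dy":0,"dz":0,"rx":0,"ry":0,"rz":0,"hand":0.02}]' 40
python3 - <<'E'
from h import *
to(.5464,-.2112,.16,.153)
E
```

```text
clock: 12.68
position: [0.5288, 0.1783, 0.1629]
ee_rot: [0.001, 0.651, 0.759, 0.002]
contact_force: [-0.3, -0.7, -2.2]
width: 0.0312
gripper_force: 39.8
t 12.68 rotvec [ 0.22 -0.01  0.04] | after turn mm [-387.7  -42.     2.9] | now mm [-387.6  -42.3    2.7]
```

```bash
python3 -m pendant '[{"dx":-0.015,"dy":-0.0035,"dz":0,"rx":0,"ry":0,"rz":0,"hand":0.02},{"dx":-0.03,"dy":-0.0035,"dz":0,"rx":0,"ry":0,"rz":0,"hand":0.02},{"dx":-0.036,"dy":-0.0035,"dz":0,"rx":0,"ry":0,"rz":0,"hand":0.02},{"dx":-0.036,"dy":-0.0035,"dz":0,"rx":0,"ry":0,"rz":0,"hand":0.02},{"dx":-0.036,"dy":-0.0035,"dz":0,"rx":0,"ry":0,"rz":0,"hand":0.02},{"dx":-0.036,"dy":-0.0035,"dz":0,"rx":0,"ry":0,"rz":0,"hand":0.02},{"dx":-0.036,"dy":-0.0035,"dz":0,"rx":0,"ry":0,"rz":0,"hand":0.02},{"dx":-0.036,"dy":-0.0035,"dz":0,"rx":0,"ry":0,"rz":0,"hand":0.02},{"dx":-0.036,"dy":-0.0035,"dz":0,"rx":0,"ry":0,"rz":0,"hand":0.02},{"dx":-0.036,"dy":-0.0035,"dz":0,"rx":0,"ry":0,"rz":0,"hand":0.02},{"dx":-0.03,"dy":-0.0035,"dz":0,"rx":0,"ry":0,"rz":0,"hand":0.02},{"dx":-0.02,"dy":-0.0035,"dz":0,"rx":0,"ry":0,"rz":-3.4,"hand":0.02}]' 40
python3 -m pendant '[{"dx":-0.004,"dy":0,"dz":0,"rx":0,"ry":0,"rz":0,"hand":0.02},{"dx":0,"dy":0,"dz":0,"rx":0,"ry":0,"rz":0,"hand":0.02},{"dx":0,"dy":0,"dz":0,"rx":0,"ry":0,"rz":0,"hand":0.02},{"dx":0,"dy":0,"dz":0,"rx":0,"ry":0,"rz":0,"hand":0.02}]' 40
python3 - <<'E'
from h import *
s=manip.get_state();d=manip.get_image('wrist');cv2.imwrite("pics/w5.png",d["frame"][:,:,::-1])
h=cv2.cvtColor(d["frame"],cv2.COLOR_RGB2HSV).astype(int)
m=(h[...,0]>4)&(h[...,0]<16)&(h[...,1]>110)&(h[...,2]>170)
for c,a,b in blobs(m,200): print(c,a,plane(ray(d,c,s),.006).round(4))
for c,a,b in blobs((h[...,1]<45)&(h[...,2]>185),300): print("btn",c,a,(plane(ray(d,c,s),s["position"][2]+.0372)-s["position"]).round(4))
to(.5464,-.2112,.05,.212)
E
```

```text
clock: 13.68
position: [0.544, -0.2097, 0.1588]
ee_rot: [-0.001, 0.628, 0.778, -0.001]
contact_force: [0.8, -0.1, -1.1]
width: 0.0312
gripper_force: 39.8
clock: 14.02
position: [0.5452, -0.2091, 0.1603]
ee_rot: [-0.001, 0.628, 0.778, 0.0]
contact_force: [-1.0, 0.1, -2.2]
width: 0.0314
gripper_force: 39.8
[290.8  36.6] 1089 [ 0.5218 -0.0978  0.006 ]
[290.4 117.9] 916 [ 0.5338 -0.1545  0.006 ]
[290.1 189.9] 773 [ 0.5459 -0.2112  0.006 ]
btn [289.4 329. ] 1688 [-0.0003  0.0007  0.0372]
t 14.07 rotvec [-0.06 -0.09  0.11] | after turn mm [ -2.2   0.5 110.7] | now mm [ -2.4   0.6 110.7]
```

View pics/w5.png

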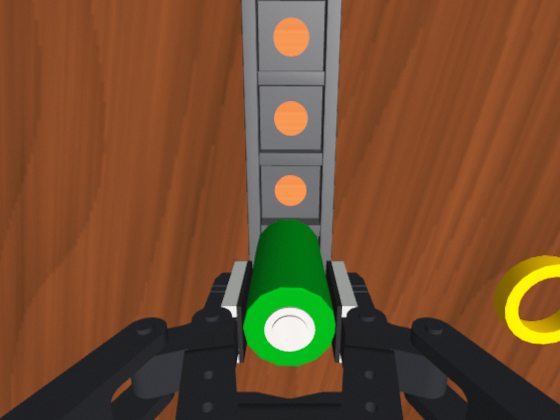

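The green cell hangs straight in the gripper, and the next pocket's disc is at (290,190), which puts it at (0.546, -0.211).

```bash
python3 -m pendant '[{"dx":-0.002,"dy":0.0005,"dz":0.01,"rx":0,"ry":0,"rz":0,"hand":0.02},{"dx":0,"dy":0,"dz":0.02,"rx":0,"ry":0,"rz":0,"hand":0.02},{"dx":0,"dy":0,"dz":0.025,"rx":0,"ry":0,"rz":0,"hand":0.02},{"dx":0,"dy":0,"dz":0.025,"rx":0,"ry":0,"rz":0,"hand":0.02},{"dx":0,"dy":0,"dz":0.02,"rx":0,"ry":0,"rz":0,"hand":0.02},{"dx":0,"dy":0,"dz":0.01,"rx":0,"ry":0,"rz":0,"hand":0.02},{"dx":0,"dy":0,"dz":0.005,"rx":0,"ry":0,"rz":0,"hand":0.02},{"dx":0,"dy":0,"dz":0.002,"rx":0,"ry":0,"rz":0,"hand":0.02},{"dx":0,"dy":0,"dz":0.001,"rx":0,"ry":0,"rz":0,"hand":0.02},{"dx":0,"dy":0,"dz":0,"rx":0,"ry":0,"rz":0,"hand":0.02}]' 40
python3 -m pendant '[{"dx":0,"dy":0,"dz":0.001,"rx":0,"ry":0,"rz":0,"hand":0.02},{"dx":0,"dy":0,"dz":0.001,"rx":0,"ry":0,"rz":0,"hand":0.02},{"dx":0,"dy":0,"dz":0,"rx":0,"ry":0,"rz":0,"hand":0.02}]' 40
```

```text
clock: 14.9
position: [0.5476, -0.213, 0.0443]
ee_rot: [0.001, 0.628, 0.778, 0.0]
contact_force: [-0.8, 0.1, -2.5]
width: 0.031
gripper_force: 39.8
clock: 15.15
position: [0.547, -0.2129, 0.0418]
ee_rot: [0.001, 0.628, 0.778, 0.0]
contact_force: [-0.2, 1.2, -1.6]
width: 0.0311
gripper_force: 39.8
```

```bash
python3 -m pendant '[{"dx":0.0015,"dy":0,"dz":0.001,"rx":0,"ry":0,"rz":0,"hand":0.02},{"dx":0,"dy":0,"dz":0.001,"rx":0,"ry":0,"rz":0,"hand":0.02},{"dx":0,"dy":0,"dz":0,"rx":0,"ry":0,"rz":0,"hand":0.02}]' 40
python3 -m pendant '[{"dx":0,"dy":0,"dz":0.001,"rx":0,"ry":0,"rz":0,"hand":0.02},{"dx":0,"dy":0,"dz":0,"rx":0,"ry":0,"rz":0,"hand":0.02}]' 40
```

```text
clock: 15.4
position: [0.5463, -0.2111, 0.0392]
ee_rot: [-0.0, 0.628, 0.778, -0.0]
contact_force: [-0.0, -0.3, -2.0]
width: 0.0312
gripper_force: 39.8
clock: 15.57
position: [0.5465, -0.2113, 0.0386]
ee_rot: [0.0, 0.628, 0.778, -0.0]
contact_force: [-1.2, 0.2, 1.0]
width: 0.0311
gripper_force: 40.1
```

```bash
python3 -m pendant '[{"dx":0,"dy":0,"dz":0.0003,"rx":0,"ry":0,"rz":0,"hand":0.032},{"dx":0,"dy":0,"dz":0,"rx":0,"ry":0,"rz":0,"hand":0.034},{"dx":0,"dy":0,"dz":0,"rx":0,"ry":0,"rz":0,"hand":0.037},{"dx":0,"dy":0,"dz":0,"rx":0,"ry":0,"rz":0,"hand":0.042},{"dx":0,"dy":0,"dz":0,"rx":0,"ry":0,"rz":0,"hand":0.05},{"dx":0,"dy":0,"dz":0,"rx":0,"ry":0,"rz":0,"hand":0.065},{"dx":0,"dy":0,"dz":-0.005,"rx":0,"ry":0,"rz":0,"hand":0.07},{"dx":0,"dy":0,"dz":-0.02,"rx":0,"ry":0,"rz":0,"hand":0.07},{"dx":0,"dy":0,"dz":-0.03,"rx":0,"ry":0,"rz":0,"hand":0.085},{"dx":0,"dy":0,"dz":-0.04,"rx":0,"ry":0,"rz":0,"hand":0.085},{"dx":0,"dy":0,"dz":-0.02,"rx":0,"ry":0,"rz":0,"hand":0.085},{"dx":0,"dy":0,"dz":0,"rx":0,"ry":0,"rz":0,"hand":0.085}]' 40
python3 -c "
from h import *
to(.532,.1225,.15,.153)"
```

```text
clock: 16.57
position: [0.5497, -0.2129, 0.1591]
ee_rot: [0.006, 0.628, 0.778, 0.001]
contact_force: [0.5, -1.0, 0.5]
width: 0.0848
gripper_force: 0.0
t 16.57 rotvec [0.52 0.42 3.43] | after turn mm [334.2  33.6   9.1] | now mm [331.6  53.5   7.1]
```

```bash
python3 -m pendant '[{"dx":0.02,"dy":0.003,"dz":0,"rx":0,"ry":0,"rz":3.4,"hand":0.085},{"dx":0.036,"dy":0.0035,"dz":0,"rx":0,"ry":0,"rz":0,"hand":0.085},{"dx":0.036,"dy":0.0035,"dz":0,"rx":0,"ry":0,"rz":0,"hand":0.085},{"dx":0.036,"dy":0.0035,"dz":0,"rx":0,"ry":0,"rz":0,"hand":0.085},{"dx":0.036,"dy":0.0035,"dz":0,"rx":0,"ry":0,"rz":0,"hand":0.085},{"dx":0.036,"dy":0.0035,"dz":0,"rx":0,"ry":0,"rz":0,"hand":0.085},{"dx":0.036,"dy":0.0035,"dz":0,"rx":0,"ry":0,"rz":0,"hand":0.085},{"dx":0.036,"dy":0.0035,"dz":0,"rx":0,"ry":0,"rz":0,"hand":0.085},{"dx":0.036,"dy":0.0035,"dz":0,"rx":0,"ry":0,"rz":0,"hand":0.085},{"dx":0.025,"dy":0.003,"dz":0,"rx":0,"ry":0,"rz":0,"hand":0.085},{"dx":0,"dy":0,"dz":0,"rx":0,"ry":0,"rz":0,"hand":0.085},{"dx":0,"dy":0,"dz":0,"rx":0,"ry":0,"rz":0,"hand":0.085}]' 40
python3 look.py .532 .1225 .047 .153
```

```text
clock: 17.57
position: [0.5273, 0.1241, 0.1525]
ee_rot: [-0.0, 0.65, 0.76, -0.001]
contact_force: [-0.4, 0.6, 0.3]
width: 0.0848
gripper_force: 0.0
[295.9 227.2] 531 [0.5313 0.1227 0.087 ]
[298.6 284.8] 3727 [0.5392 0.0849 0.087 ]
t 17.62 rotvec [-0.06  0.05  0.12] | after turn mm [ -1.2   4.4 105.5] | now mm [ -1.1   4.5 105.5]
```

```bash
python3 -m pendant '[{"dx":-0.001,"dy":0.004,"dz":0.01,"rx":0,"ry":0,"rz":0,"hand":0.085},{"dx":0,"dy":0,"dz":0.02,"rx":0,"ry":0,"rz":0,"hand":0.085},{"dx":0,"dy":0,"dz":0.02,"rx":0,"ry":0,"rz":0,"hand":0.085},{"dx":0,"dy":0,"dz":0.02,"rx":0,"ry":0,"rz":0,"hand":0.085},{"dx":0,"dy":0,"dz":0.02,"rx":0,"ry":0,"rz":0,"hand":0.085},{"dx":0,"dy":0,"dz":0.014,"rx":0,"ry":0,"rz":0,"hand":0.085},{"dx":0,"dy":0,"dz":0,"rx":0,"ry":0,"rz":0,"hand":0.07}]' 40
python3 -m pendant '[{"dx":0,"dy":0,"dz":0,"rx":0,"ry":0,"rz":0,"hand":0.05},{"dx":0,"dy":0,"dz":0,"rx":0,"ry":0,"rz":0,"hand":0.04},{"dx":0,"dy":0,"dz":0,"rx":0,"ry":0,"rz":0,"hand":0.035},{"dx":0,"dy":0,"dz":0,"rx":0,"ry":0,"rz":0,"hand":0.03},{"dx":0,"dy":0,"dz":0,"rx":0,"ry":0,"rz":0,"hand":0.02},{"dx":0,"dy":0,"dz":0,"rx":0,"ry":0,"rz":0,"hand":0.02},{"dx":0,"dy":0,"dz":0,"rx":0,"ry":0,"rz":0,"hand":0.02},{"dx":0,"dy":0,"dz":0,"rx":0,"ry":0,"rz":0,"hand":0.02}]' 40
python3 -m pendant '[{"dx":0,"dy":0,"dz":-0.008,"rx":0,"ry":0,"rz":0,"hand":0.02},{"dx":0,"dy":0,"dz":-0.02,"rx":0,"ry":0,"rz":0,"hand":0.02},{"dx":0,"dy":0,"dz":-0.03,"rx":0,"ry":0,"rz":0,"hand":0.02},{"dx":0,"dy":0,"dz":-0.03,"rx":0,"ry":0,"rz":0,"hand":0.02},{"dx":0,"dy":0,"dz":-0.02,"rx":0,"ry":0,"rz":0,"hand":0.02},{"dx":0,"dy":0,"dz":-0.005,"rx":0,"ry":0,"rz":0,"hand":0.02},{"dx":0,"dy":0,"dz":0,"rx":0,"ry":0,"rz":0,"hand":0.02}]' 40
python3 -c "
from h import *
to(.5341,-.1546,.16,.153)"
```

```text
clock: 18.2
position: [0.5296, 0.1207, 0.0453]
ee_rot: [-0.002, 0.652, 0.758, -0.003]
contact_force: [-0.2, -0.1, 0.3]
width: 0.075
gripper_force: 0.0
clock: 18.87
position: [0.5328, 0.1224, 0.05]
ee_rot: [0.001, 0.651, 0.759, 0.001]
contact_force: [-0.1, -2.0, 5.8]
width: 0.0313
gripper_force: 39.7
clock: 19.45
position: [0.5328, 0.123, 0.1635]
ee_rot: [0.001, 0.651, 0.759, 0.001]
contact_force: [0.2, -0.3, -1.9]
width: 0.031
gripper_force: 39.9
t 19.45 rotvec [ 0.19 -0.    0.04] | after turn mm [-274.6  -41.     3.5] | now mm [-274.5  -41.2    3.3]
```

```bash
python3 -m pendant '[{"dx":-0.015,"dy":-0.0045,"dz":0,"rx":0,"ry":0,"rz":0,"hand":0.02},{"dx":-0.03,"dy":-0.0045,"dz":0,"rx":0,"ry":0,"rz":0,"hand":0.02},{"dx":-0.036,"dy":-0.0045,"dz":0,"rx":0,"ry":0,"rz":0,"hand":0.02},{"dx":-0.036,"dy":-0.0045,"dz":0,"rx":0,"ry":0,"rz":0,"hand":0.02},{"dx":-0.036,"dy":-0.0045,"dz":0,"rx":0,"ry":0,"rz":0,"hand":0.02},{"dx":-0.036,"dy":-0.0045,"dz":0,"rx":0,"ry":0,"rz":0,"hand":0.02},{"dx":-0.036,"dy":-0.0045,"dz":0,"rx":0,"ry":0,"rz":0,"hand":0.02},{"dx":-0.03,"dy":-0.0045,"dz":0,"rx":0,"ry":0,"rz":0,"hand":0.02},{"dx":-0.02,"dy":-0.0045,"dz":0,"rx":0,"ry":0,"rz":-3.4,"hand":0.02},{"dx":0,"dy":0,"dz":0,"rx":0,"ry":0,"rz":0,"hand":0.02},{"dx":0,"dy":0,"dz":0,"rx":0,"ry":0,"rz":0,"hand":0.02},{"dx":0,"dy":0,"dz":0,"rx":0,"ry":0,"rz":0,"hand":0.02}]' 40
cat > look2.py <<'E'
from h import *
import sys
s=manip.get_state();d=manip.get_image('wrist')
h=cv2.cvtColor(d["frame"],cv2.COLOR_RGB2HSV).astype(int)
m=(h[...,0]>4)&(h[...,0]<16)&(h[...,1]>110)&(h[...,2]>170)
for c,a,b in blobs(m,200): print(c,a,plane(ray(d,c,s),.006).round(4))
for c,a,b in blobs((h[...,1]<45)&(h[...,2]>185),300): print("btn",c,a,(plane(ray(d,c,s),s["position"][2]+.0372)-s["position"]).round(4))
to(*map(float,sys.argv[1:]))
E
python3 look2.py .5341 -.1546 .05 .212
```

```text
clock: 20.45
position: [0.5329, -0.1543, 0.1603]
ee_rot: [-0.002, 0.628, 0.778, -0.0]
contact_force: [-0.5, 0.9, -1.2]
width: 0.0312
gripper_force: 39.9
[291.3 115.7] 916 [ 0.5217 -0.0978  0.006 ]
[291.1 188. ] 776 [ 0.5338 -0.1545  0.006 ]
btn [28.4 30.4] 1350 [-0.0852  0.0745  0.0372]
btn [289.2 327. ] 1626 [-0.0005  0.0014  0.0372]
t 20.5 rotvec [-0.12 -0.13  0.06] | after turn mm [ -0.8   0.8 110.7] | now mm [ -1.1   1.  110.7]
```

```bash
python3 -m pendant '[{"dx":0.0005,"dy":0,"dz":0.01,"rx":0,"ry":0,"rz":0,"hand":0.02},{"dx":0,"dy":0,"dz":0.02,"rx":0,"ry":0,"rz":0,"hand":0.02},{"dx":0,"dy":0,"dz":0.025,"rx":0,"ry":0,"rz":0,"hand":0.02},{"dx":0,"dy":0,"dz":0.025,"rx":0,"ry":0,"rz":0,"hand":0.02},{"dx":0,"dy":0,"dz":0.02,"rx":0,"ry":0,"rz":0,"hand":0.02},{"dx":0,"dy":0,"dz":0.01,"rx":0,"ry":0,"rz":0,"hand":0.02},{"dx":0,"dy":0,"dz":0.005,"rx":0,"ry":0,"rz":0,"hand":0.02},{"dx":0,"dy":0,"dz":0.002,"rx":0,"ry":0,"rz":0,"hand":0.02},{"dx":0,"dy":0,"dz":0.001,"rx":0,"ry":0,"rz":0,"hand":0.02},{"dx":0,"dy":0,"dz":0.001,"rx":0,"ry":0,"rz":0,"hand":0.02},{"dx":0,"dy":0,"dz":0,"rx":0,"ry":0,"rz":0,"hand":0.02}]' 40
python3 -m pendant '[{"dx":0,"dy":0,"dz":0.001,"rx":0,"ry":0,"rz":0,"hand":0.02},{"dx":0,"dy":0,"dz":0.001,"rx":0,"ry":0,"rz":0,"hand":0.02},{"dx":0,"dy":0,"dz":0,"rx":0,"ry":0,"rz":0,"hand":0.02}]' 40
```

```text
clock: 21.42
position: [0.5347, -0.1551, 0.0439]
ee_rot: [0.001, 0.628, 0.778, 0.0]
contact_force: [0.6, 0.6, -1.8]
width: 0.031
gripper_force: 39.9
clock: 21.67
position: [0.534, -0.1549, 0.0412]
ee_rot: [0.0, 0.628, 0.778, 0.0]
contact_force: [-0.7, -0.0, -1.7]
width: 0.031
gripper_force: 39.9
```

```bash
python3 -m pendant '[{"dx":0,"dy":0,"dz":0.001,"rx":0,"ry":0,"rz":0,"hand":0.02},{"dx":0,"dy":0,"dz":0.001,"rx":0,"ry":0,"rz":0,"hand":0.02},{"dx":0,"dy":0,"dz":0,"rx":0,"ry":0,"rz":0,"hand":0.02}]' 40
python3 -m pendant '[{"dx":0,"dy":0,"dz":0.001,"rx":0,"ry":0,"rz":0,"hand":0.02},{"dx":0,"dy":0,"dz":0,"rx":0,"ry":0,"rz":0,"hand":0.02}]' 40
```

```text
clock: 21.92
position: [0.534, -0.1549, 0.0391]
ee_rot: [0.0, 0.628, 0.778, -0.0]
contact_force: [-0.3, -0.0, -0.2]
width: 0.0317
gripper_force: 40.1
clock: 22.08
position: [0.5341, -0.155, 0.0391]
ee_rot: [0.0, 0.628, 0.778, -0.0]
contact_force: [-1.9, 0.3, 6.5]
width: 0.031
gripper_force: 40.8
```

```bash
python3 -m pendant '[{"dx":0,"dy":0,"dz":0,"rx":0,"ry":0,"rz":0,"hand":0.032},{"dx":0,"dy":0,"dz":0,"rx":0,"ry":0,"rz":0,"hand":0.034},{"dx":0,"dy":0,"dz":0,"rx":0,"ry":0,"rz":0,"hand":0.037},{"dx":0,"dy":0,"dz":0,"rx":0,"ry":0,"rz":0,"hand":0.042},{"dx":0,"dy":0,"dz":0,"rx":0,"ry":0,"rz":0,"hand":0.05},{"dx":0,"dy":0,"dz":0,"rx":0,"ry":0,"rz":0,"hand":0.065},{"dx":0,"dy":0,"dz":-0.005,"rx":0,"ry":0,"rz":0,"hand":0.07},{"dx":0,"dy":0,"dz":-0.02,"rx":0,"ry":0,"rz":0,"hand":0.07},{"dx":0,"dy":0,"dz":-0.03,"rx":0,"ry":0,"rz":0,"hand":0.085},{"dx":0,"dy":0,"dz":-0.04,"rx":0,"ry":0,"rz":0,"hand":0.085},{"dx":0,"dy":0,"dz":-0.02,"rx":0,"ry":0,"rz":0,"hand":0.085},{"dx":0,"dy":0,"dz":0,"rx":0,"ry":0,"rz":0,"hand":0.085}]' 40
python3 -c "
from h import *
to(.541,.064,.15,.153)"
```

```text
clock: 23.08
position: [0.5374, -0.1562, 0.1588]
ee_rot: [0.005, 0.628, 0.778, 0.002]
contact_force: [0.1, 0.2, -0.5]
width: 0.0854
gripper_force: 0.0
t 23.08 rotvec [0.54 0.36 3.44] | after turn mm [217.1  37.2   8.8] | now mm [214.5  50.    7.8]
```

```bash
python3 -m pendant '[{"dx":0.02,"dy":0.006,"dz":0,"rx":0,"ry":0,"rz":3.4,"hand":0.085},{"dx":0.036,"dy":0.006,"dz":0,"rx":0,"ry":0,"rz":0,"hand":0.085},{"dx":0.036,"dy":0.006,"dz":0,"rx":0,"ry":0,"rz":0,"hand":0.085},{"dx":0.036,"dy":0.006,"dz":0,"rx":0,"ry":0,"rz":0,"hand":0.085},{"dx":0.036,"dy":0.006,"dz":0,"rx":0,"ry":0,"rz":0,"hand":0.085},{"dx":0.03,"dy":0.006,"dz":0,"rx":0,"ry":0,"rz":0,"hand":0.085},{"dx":0.022,"dy":0.005,"dz":0,"rx":0,"ry":0,"rz":0,"hand":0.085},{"dx":0,"dy":0,"dz":0,"rx":0,"ry":0,"rz":0,"hand":0.085},{"dx":0,"dy":0,"dz":0,"rx":0,"ry":0,"rz":0,"hand":0.085}]' 40
python3 look.py .541 .064 .047 .153; python3 - <<'E'
from h import *
f=manip.get_image('wrist')["frame"]
cv2.imwrite("pics/w6.png",cv2.resize(f[170:310,210:390],None,fx=4,fy=4,interpolation=0)[:,:,::-1])
E
```

```text
clock: 23.83
position: [0.5397, 0.0661, 0.1524]
ee_rot: [-0.0, 0.65, 0.76, -0.001]
contact_force: [-0.1, -0.4, -0.1]
width: 0.0848
gripper_force: 0.0
[294.7 201.1] 5670 [0.5403 0.0807 0.087 ]
t 23.88 rotvec [-0.07  0.03  0.1 ] | after turn mm [ -1.3   1.1 105.5] | now mm [ -1.2   1.2 105.5]
```

View pics/w6.png

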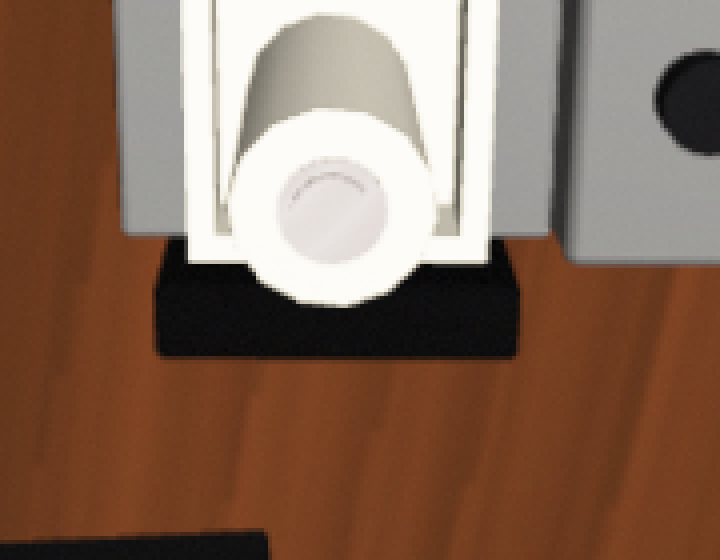

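The white button is at crop (332,210), which is about wrist pixel (293,222.5).

```bash
python3 - <<'E'
from h import *
s=manip.get_state();d=manip.get_image('wrist')
P=plane(ray(d,(293,222.5),s),.087);print(P); to(P[0]+.0005,P[1],.047,.153)
E
```

```text
[0.54172187 0.06572643 0.087     ]
t 23.98 rotvec [-0.05  0.03 -0.01] | after turn mm [  1.2   2.5 105.6] | now mm [  1.3   2.5 105.6]
```

```bash
python3 -m pendant '[{"dx":0.001,"dy":0.0025,"dz":0.01,"rx":0,"ry":0,"rz":0,"hand":0.085},{"dx":0,"dy":0,"dz":0.02,"rx":0,"ry":0,"rz":0,"hand":0.085},{"dx":0,"dy":0,"dz":0.02,"rx":0,"ry":0,"rz":0,"hand":0.085},{"dx":0,"dy":0,"dz":0.02,"rx":0,"ry":0,"rz":0,"hand":0.085},{"dx":0,"dy":0,"dz":0.02,"rx":0,"ry":0,"rz":0,"hand":0.085},{"dx":0,"dy":0,"dz":0.014,"rx":0,"ry":0,"rz":0,"hand":0.085},{"dx":0,"dy":0,"dz":0,"rx":0,"ry":0,"rz":0,"hand":0.07}]' 40
python3 -m pendant '[{"dx":0,"dy":0,"dz":0,"rx":0,"ry":0,"rz":0,"hand":0.05},{"dx":0,"dy":0,"dz":0,"rx":0,"ry":0,"rz":0,"hand":0.04},{"dx":0,"dy":0,"dz":0,"rx":0,"ry":0,"rz":0,"hand":0.035},{"dx":0,"dy":0,"dz":0,"rx":0,"ry":0,"rz":0,"hand":0.03},{"dx":0,"dy":0,"dz":0,"rx":0,"ry":0,"rz":0,"hand":0.02},{"dx":0,"dy":0,"dz":0,"rx":0,"ry":0,"rz":0,"hand":0.02},{"dx":0,"dy":0,"dz":0,"rx":0,"ry":0,"rz":0,"hand":0.02},{"dx":0,"dy":0,"dz":0,"rx":0,"ry":0,"rz":0,"hand":0.02}]' 40
python3 -m pendant '[{"dx":0,"dy":0,"dz":-0.008,"rx":0,"ry":0,"rz":0,"hand":0.02},{"dx":0,"dy":0,"dz":-0.02,"rx":0,"ry":0,"rz":0,"hand":0.02},{"dx":0,"dy":0,"dz":-0.03,"rx":0,"ry":0,"rz":0,"hand":0.02},{"dx":0,"dy":0,"dz":-0.03,"rx":0,"ry":0,"rz":0,"hand":0.02},{"dx":0,"dy":0,"dz":-0.02,"rx":0,"ry":0,"rz":0,"hand":0.02},{"dx":0,"dy":0,"dz":-0.005,"rx":0,"ry":0,"rz":0,"hand":0.02},{"dx":0,"dy":0,"dz":0,"rx":0,"ry":0,"rz":0,"hand":0.02}]' 40
python3 -c "
from h import *
to(.5222,-.0979,.16,.153)"
```

```text
clock: 24.57
position: [0.5399, 0.0654, 0.0454]
ee_rot: [-0.003, 0.651, 0.759, -0.002]
contact_force: [0.1, 0.1, -0.0]
width: 0.0751
gripper_force: 0.0
clock: 25.23
position: [0.5432, 0.0662, 0.0501]
ee_rot: [0.001, 0.651, 0.759, 0.0]
contact_force: [-0.9, -1.2, 5.3]
width: 0.0312
gripper_force: 39.6
clock: 25.82
position: [0.5434, 0.0666, 0.1635]
ee_rot: [0.001, 0.651, 0.759, 0.001]
contact_force: [0.2, 0.2, -1.9]
width: 0.0311
gripper_force: 39.8
t 25.82 rotvec [0.21 0.03 0.04] | after turn mm [-159.4  -46.1    3.5] | now mm [-159.3  -46.2    3.4]
```

```bash
python3 -m pendant '[{"dx":-0.015,"dy":-0.0065,"dz":0,"rx":0,"ry":0,"rz":0,"hand":0.02},{"dx":-0.03,"dy":-0.0065,"dz":0,"rx":0,"ry":0,"rz":0,"hand":0.02},{"dx":-0.03,"dy":-0.0065,"dz":0,"rx":0,"ry":0,"rz":0,"hand":0.02},{"dx":-0.03,"dy":-0.0065,"dz":0,"rx":0,"ry":0,"rz":0,"hand":0.02},{"dx":-0.025,"dy":-0.0065,"dz":0,"rx":0,"ry":0,"rz":0,"hand":0.02},{"dx":-0.02,"dy":-0.0065,"dz":0,"rx":0,"ry":0,"rz":0,"hand":0.02},{"dx":-0.01,"dy":-0.0065,"dz":0,"rx":0,"ry":0,"rz":-3.4,"hand":0.02},{"dx":0,"dy":0,"dz":0,"rx":0,"ry":0,"rz":0,"hand":0.02},{"dx":0,"dy":0,"dz":0,"rx":0,"ry":0,"rz":0,"hand":0.02},{"dx":0,"dy":0,"dz":0,"rx":0,"ry":0,"rz":0,"hand":0.02}]' 40
python3 look2.py .5222 -.0979 .05 .212
```

```text
clock: 26.65
position: [0.5215, -0.0977, 0.1608]
ee_rot: [-0.001, 0.628, 0.778, -0.0]
contact_force: [0.1, -0.2, -1.4]
width: 0.0317
gripper_force: 39.9
[290.1 187.3] 774 [ 0.5217 -0.0977  0.006 ]
btn [37.4 68.4] 2969 [-0.0828  0.0657  0.0372]
btn [388.6   5.3] 932 [0.0041 0.0996 0.0372]
btn [466.6   9.5] 987 [0.0237 0.1028 0.0372]
btn [292.  300.8] 9170 [-0.0017  0.0113  0.0372]
t 26.7 rotvec [-0.06 -0.08  0.04] | after turn mm [ -0.4   0.3 111.1] | now mm [ -0.6   0.5 111.1]
```

```bash
python3 -m pendant '[{"dx":0.0005,"dy":0,"dz":0.01,"rx":0,"ry":0,"rz":0,"hand":0.02},{"dx":0,"dy":0,"dz":0.02,"rx":0,"ry":0,"rz":0,"hand":0.02},{"dx":0,"dy":0,"dz":0.025,"rx":0,"ry":0,"rz":0,"hand":0.02},{"dx":0,"dy":0,"dz":0.025,"rx":0,"ry":0,"rz":0,"hand":0.02},{"dx":0,"dy":0,"dz":0.02,"rx":0,"ry":0,"rz":0,"hand":0.02},{"dx":0,"dy":0,"dz":0.01,"rx":0,"ry":0,"rz":0,"hand":0.02},{"dx":0,"dy":0,"dz":0.005,"rx":0,"ry":0,"rz":0,"hand":0.02},{"dx":0,"dy":0,"dz":0.002,"rx":0,"ry":0,"rz":0,"hand":0.02},{"dx":0,"dy":0,"dz":0.001,"rx":0,"ry":0,"rz":0,"hand":0.02},{"dx":0,"dy":0,"dz":0.001,"rx":0,"ry":0,"rz":0,"hand":0.02},{"dx":0,"dy":0,"dz":0,"rx":0,"ry":0,"rz":0,"hand":0.02}]' 40
python3 -m pendant '[{"dx":0,"dy":0,"dz":0.001,"rx":0,"ry":0,"rz":0,"hand":0.02},{"dx":0,"dy":0,"dz":0.001,"rx":0,"ry":0,"rz":0,"hand":0.02},{"dx":0,"dy":0,"dz":0.001,"rx":0,"ry":0,"rz":0,"hand":0.02},{"dx":0,"dy":0,"dz":0,"rx":0,"ry":0,"rz":0,"hand":0.02},{"dx":0,"dy":0,"dz":0,"rx":0,"ry":0,"rz":0,"hand":0.02}]' 40
```

```text
clock: 27.62
position: [0.5227, -0.0984, 0.0439]
ee_rot: [0.001, 0.628, 0.778, 0.0]
contact_force: [0.7, -0.6, -1.3]
width: 0.0312
gripper_force: 39.9
clock: 28.03
position: [0.5219, -0.0982, 0.04]
ee_rot: [0.0, 0.628, 0.778, -0.0]
contact_force: [0.6, 0.4, -1.3]
width: 0.0313
gripper_force: 39.9
```

```bash
python3 -m pendant '[{"dx":0,"dy":0,"dz":0.001,"rx":0,"ry":0,"rz":0,"hand":0.02},{"dx":0,"dy":0,"dz":0,"rx":0,"ry":0,"rz":0,"hand":0.02}]' 40
python3 -m pendant '[{"dx":0,"dy":0,"dz":0.0005,"rx":0,"ry":0,"rz":0,"hand":0.02},{"dx":0,"dy":0,"dz":0,"rx":0,"ry":0,"rz":0,"hand":0.02}]' 40
```

```text
clock: 28.2
position: [0.5221, -0.0983, 0.0392]
ee_rot: [0.0, 0.628, 0.778, 0.0]
contact_force: [-0.2, -0.2, -0.1]
width: 0.0311
gripper_force: 40.1
clock: 28.37
position: [0.5221, -0.0983, 0.0391]
ee_rot: [0.0, 0.628, 0.778, 0.0]
contact_force: [-2.0, 0.2, 4.3]
width: 0.0311
gripper_force: 40.5
```

White is on the floor (4 N). Release, back off and check.

```bash
python3 -m pendant '[{"dx":0,"dy":0,"dz":0,"rx":0,"ry":0,"rz":0,"hand":0.032},{"dx":0,"dy":0,"dz":0,"rx":0,"ry":0,"rz":0,"hand":0.034},{"dx":0,"dy":0,"dz":0,"rx":0,"ry":0,"rz":0,"hand":0.037},{"dx":0,"dy":0,"dz":0,"rx":0,"ry":0,"rz":0,"hand":0.042},{"dx":0,"dy":0,"dz":0,"rx":0,"ry":0,"rz":0,"hand":0.05},{"dx":0,"dy":0,"dz":0,"rx":0,"ry":0,"rz":0,"hand":0.065},{"dx":0,"dy":0,"dz":-0.005,"rx":0,"ry":0,"rz":0,"hand":0.07},{"dx":0,"dy":0,"dz":-0.02,"rx":0,"ry":0,"rz":0,"hand":0.07},{"dx":0,"dy":0,"dz":-0.03,"rx":0,"ry":0,"rz":0,"hand":0.085},{"dx":0,"dy":0,"dz":-0.04,"rx":0,"ry":0,"rz":0,"hand":0.085},{"dx":0,"dy":0,"dz":-0.03,"rx":0,"ry":0,"rz":0,"hand":0.085},{"dx":0,"dy":0,"dz":-0.02,"rx":0,"ry":0,"rz":0,"hand":0.085}]' 40
python3 -m pendant '[{"dx":0,"dy":-0.03,"dz":-0.02,"rx":0,"ry":0,"rz":0,"hand":0.085},{"dx":0,"dy":-0.04,"dz":0,"rx":0,"ry":0,"rz":0,"hand":0.085},{"dx":0,"dy":-0.04,"dz":0,"rx":0,"ry":0,"rz":0,"hand":0.085},{"dx":0,"dy":-0.04,"dz":0,"rx":0,"ry":0,"rz":0,"hand":0.085},{"dx":0,"dy":-0.03,"dz":0,"rx":0,"ry":0,"rz":0,"hand":0.085},{"dx":0,"dy":0,"dz":0,"rx":0,"ry":0,"rz":0,"hand":0.085},{"dx":0,"dy":0,"dz":0,"rx":0,"ry":0,"rz":0,"hand":0.085}]' 40
python3 - <<'E'
from h import *
t,s=manip.get_image("top")["frame"],manip.get_image("side")["frame"]
o=np.zeros((600,760,3),np.uint8)
o[:240,:760]=cv2.resize(t[130:250,130:510],None,fx=2,fy=2); o[245:595,:600]=cv2.resize(s[80:255,130:430],None,fx=2,fy=2)
cv2.imwrite("pics/f.png",o[:,:,::-1])
E
```

```text
clock: 29.37
position: [0.5233, -0.0986, 0.1875]
ee_rot: [0.003, 0.628, 0.778, 0.001]
contact_force: [1.3, -0.6, -0.5]
width: 0.085
gripper_force: 0.0
clock: 29.95
position: [0.345, -0.1363, 0.2041]
ee_rot: [0.001, 0.629, 0.777, 0.0]
contact_force: [0.4, -0.2, 0.4]
width: 0.085
gripper_force: 0.0
```

View pics/f.png

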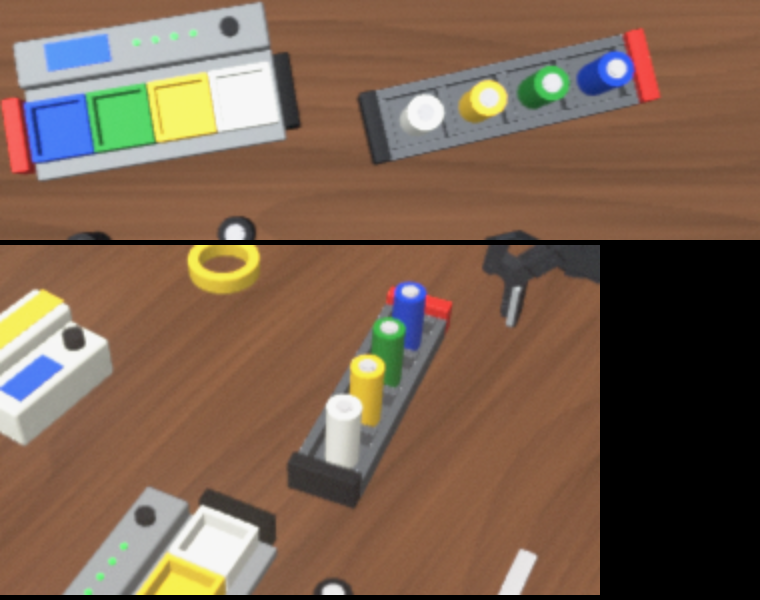

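All four cells stand upright in their pockets: in the crop from the red end, blue (617,68), green (552,83), yellow (489,98), white (425,112). The decoys are untouched and the gripper is clear.

```bash
python3 -c "
from rig import manip
print(manip.sign_off())"
```

```text
the job is handed in; nothing more can be done
None
```

All four cells stand upright in the tray, ordered blue, green, yellow, white from its red end, and I handed the job in at about 30 s on the robot clock; the sign-off gave no verdict.

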